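# Mark the conveyor guard and hold its gate open past a sagging bolt

### The arm

A 7-joint arm with a two-finger parallel gripper is mounted at the origin on the work surface. World frame = base frame: x ahead of the robot, y to its left, z up, the work surface at z = 0. Lengths are in m, angles in rad, forces in N, time in s.
With the tool pointing down it reaches from about 0.4 to 0.85 m from the base axis. Payload 10.4 kg.
Tool frame: the origin (TCP) lies at the very end of the fingers, on their centre line; the grasp point (between the pads) lies 19 mm behind it; z points along the fingers, y is the direction in which the jaws open and shut (so a half turn about z gives the same grasp; the last joint's range is limited). The gripper opens to 85 mm and grips with 20 to 120 N. Pads are 22 mm wide; open, the fingers measure 114 mm over their backs; the gripper's body (76 mm by 85 mm) begins 54 mm behind the grasp point. The pads swing forward as they close: fully open they stand 13 mm farther back than shut.
Start: joints at [-1.359, 0.332, -0.065, 1.46, 0.022, 1.35, -0.088], TCP at [0.145, 0.608, 0.231] pointing down, gripper open.
Joint ranges: [-2.6, 2.6], [-0.5, 2.12], [-1.47, 1.34], [0.16, 2.42], [-1.27, 4.41], [0.06, 2.06], [-2.6, 2.6]. Speed limits (rad/s): [2.22, 2.22, 2.79, 2.79, 3.14, 3.14, 3.14].

### API

Orientations are given as a unit quaternion [x, y, z, w].
In Python, from workcell import get_obs, camera, camera_info, hand_in gives the robot as it stands.
- The arm moves only by the tool move_arm, never from a script. Its argument "moves" is a list of rows, each a list of 3 entries, a list of its own where there are three numbers: the shift along the tool's x, y, z in units of 25 mm (1.0 is 25 mm), then the turn, a rotation vector about the tool's x, y, z in degrees, then the opening, from 0 (shut) to 1 (fully open). A call has 1 to 5 rows; each row shifts and turns the commanded pose from where the row before left it, along the tool's axes as they then stand; what a row does not reach is not made up. A row lasts 1/8 s, in which the tool goes at most 62.5 mm and 10.7 degrees, less where a joint would pass 70% of its speed; a pose out of reach is approached as far as the arm can. A call is refused whole if a number of a shift passes 1 or a number of a turn 10.7, either way. A call with a gripper value outside its range is refused whole. The fingers move at their own pace and stop on an object; "squeeze" is the grip in N (left out, the last holds). Time passes only in rows, so rows that do not move let the fingers close. It gives the time, the measured TCP pose, the force and the opening at its end, in the units of the state.
- get_obs(): the state, without advancing time (a new reading comes with each control period).
- camera(name): name is "scene" or "side" or "wrist"; returns the picture (400x640x3 uint8, red, green, blue); there is no depth.
- camera_info(name): a dict with "fx", "fy", "cx", "cy" (pixels), "D" ([k1, k2, p1, p2, k3] as OpenCV has them; the pictures are not rectified), "origin" and "rotation" of the camera in the world. Camera axes: x right, y down, z forward; pixel columns grow to the right and rows downward; lengths in m; the calibration is good to about 2 mm. A picture is of the moment at which its call begins: read the wrist's pose just before it. camera_info takes no time and is no camera call; for the wrist camera it gives the pose at the moment of the call.
- hand_in(): hands the job in, once; it reports no verdict.
The state is a dict: "clock": time; "joint_pos": joint angles; "joint_velocities": joint speeds; "tau": joint torques, N m; "position": TCP position; "ee_rot": TCP orientation; "ft_force": force on the tool from outside, world axes, zero at the start; "torque": the same for the moment, N m; "grip_width": opening from 0.0 (shut) to 1.0 (fully open).
Only numpy, scipy, OpenCV 4.12 (cv2) and the standard library are available. Lean on these libraries where they do the work, as an engineer would, in place of code of your own. Each camera call takes 0.05 s, during which the arm holds its last target. There are 200 camera calls.

### The job

Hang the orange saddle marker over the guard's steel rail, one leg on each side, and let go of it. Then take the red knob of the gate's bolt, lift the sagging bolt so that its nose clears the bent-up lip of the keeper while you draw it back out of the keeper without forcing it, and pull the gate about 25 degrees open towards the robot. Finish while still gripping the knob and holding the gate ajar against its closing spring, with the marker still on the rail and the other things on the table left alone.

Things in the scene. Friction and masses are not known exactly. Their poses are not given: they have to be found in the camera images.
- marker: Orange upside-down U, 160 g, standing loose on two flared legs; origin under its centre. Legs 60 long (along y), 4 thick; between them 24 free under the bridge, 41 at the feet (50 outside). Bridge from 70 to 76 above the feet; grip fin on it 10 thick (x), 40 long (y), 76 to 110: pinch it across x. Straddles a bar along its y, either way round.
- marker_saddle (a point): Centre of the underside of the marker's bridge, 70 above its feet; 8 above the rail's centre line when it is properly hung. Axes as the marker's.
- marker_fin (a point): Centre of the marker's grip fin, 97 above its feet. Axes as the marker's.
- rail: Steel bar of the guard, 16 in diameter, 226 long, level, its centre line 160 above the table, between an end post (178 high) and the keeper post (190 high), no rod nearer below it than 110. Origin: its mid-point on the centre line; y along the bar towards the gate, z up, x away from the robot. Hang the marker within 80 of the mid-point.
- gate_leaf: Gate: blue frame 20 thick, clear panel, 70 to 190 above the table, 236 wide. Origin on the vertical hinge axis at table height; y from the free edge to the hinge, x away from the robot; the leaf lies along -y. Two dark slotted guides on its top edge (242 high, 222 and 55 from the hinge axis) carry the steel bolt. Closed, its axes are parallel to the rail's.
- gate (a joint): Gate angle in rad: 0 closed, grows as the free edge swings towards the robot (turning clockwise from above), stop at 1.2. A spring pulls it shut, about 0.4 N m when closed and 0.75 N m at 0.44 rad.
- knob: Red round upright knob on the bolt, 18 in diameter, 42 tall, with a 24 wide cap whose top is 26 above the origin. Origin: grip centre on its axis, 272 above the table when the bolt sags, 177 from the hinge axis along the gate with the bolt fully in. Below it a 10 mm stem; the rod's top is 51 below the origin, guides and keeper end 30 below. Axes as gate_leaf's.
- bolt_slide (a joint): How far the bolt is drawn, in m: 0 fully in the keeper, grows as the bolt goes towards the hinge (along gate_leaf's +y), stop at 0.060. At about 0.007 its nose meets the keeper's lip unless lifted; the tip is clear of the keeper from 0.036 on. It moves with about 1 N of friction and stays where it is left.
- bolt_lift (a joint): How high the bolt (270 g with its knob) is raised in its slotted guides, in m: 0 sagging, up to the stop at 0.016. The nose passes over the lip from about 0.0085 up. It falls back when let go.
- keeper: Brass keeper on top of the keeper post: two cheeks 34 long either side of the bolt, 50 tall on the robot's side (it blocks the gate) and 24 on the far side, and across its gate-side end a bent-up lip 7 thick whose top is 16 above the origin. Origin: centre of the post's top, 190 above the table. Axes as the rail's.
- bowl: Yellow bowl, 100 wide, 45 high, loose bystander. Origin under its centre.
- reel: Teal ring reel, 130 across, 30 high, loose bystander. Origin under its centre.
- pack_a: Packed brown sweet in a pale cup, 56 wide, 60 high, loose bystander. Origin under its centre.
- pack_b: Like pack_a.
- pack_c: Like pack_a.
- spatula: Spatula lying flat, loose bystander. Origin under its middle.
Not all that is in view belongs to the job. What is meant by the marker is not green or yellow, and is the larger of those in its own colour.

How it is judged:
On the way, in this order (a step that is already met when the one before it is completed fails the run):
1. the marker straddles the rail, hanging on it, let go and at rest (x of marker_saddle in the frame of rail between -0.013 and 0.013 m and y of marker_saddle in the frame of rail between -0.085 and 0.085 m and z of marker_saddle in the frame of rail between 0.003 and 0.016 m and angle between marker's own z axis and vertical below 0.25 rad and angle between the y axis of marker and the y axis of rail, either way round below 0.3 rad and contact force between marker and rail above 0.3 N and contact force between marker and the arm below 0.05 N and contact force between marker and the fingers below 0.05 N and linear speed of marker below 0.03 m/s), for 0.2 s.
2. the bolt is lifted over the lip and drawn clear of the keeper, the gate still nearly closed (value of joint bolt_slide above 0.036 m and value of joint gate below 0.2 rad), for 0.05 s.
3. the gate is pulled ajar by the knob (value of joint gate between 0.26 and 0.61 rad and contact force between the fingers and knob above 1 N), for 0.2 s.
At the end, for the whole second after the job is handed in: Gripper on the red knob (over 1 N), bolt drawn 30 mm or more, gate still at 15 to 35 degrees (0.26 to 0.61 rad), marker at rest on the rail alone: saddle within 13 mm of the bar sideways and 85 mm of its middle, tilt under 0.25 rad, along the bar within 0.3 rad (all of step 1 and all of step 3 and velocity of joint gate between -0.05 and 0.05 rad/s and value of joint bolt_slide above 0.03 m); the arm keeps its last pose, push and grip.
It fails at once if the bolt is forced against the keeper with more than 40 N (contact force between gate_leaf and keeper above 40 N).
It fails at once if a bystander (bowl, reel, packs, spatula) is moved more than 30 mm (distance of any of bowl, reel, pack_a, pack_b, pack_c, spatula from where it was at the start of the episode above 0.03 m).
It also fails if it takes over 58 s, if anything falls off the work surface, if the arm or the gripper's body presses on something with over 40 N, if the wrist force passes 120 N, or if a joint passes its speed limit or range.

## Working session

There is one attempt and no reset: what is moved stays moved. The work goes in short steps, Python scripts to look and compute and a tool call to move; the robot and the scene stay as the last step left them, time stands still between calls to the robot, and variables do not carry over. Pictures are saved under pics/ and viewed, about 8 in all and at most 12, crops included, and the job is handed in when it is done.

Besides the shell and the picture viewer there is one more tool, called after "Request:" by a JSON object that holds its "op" and its "data", one argument or row to a line. move_arm: Moves the arm, as the interface text tells. Its arguments: {"type":"object","properties":{"moves":{"type":"array","items":{"type":"array"}},"squeeze":{"type":"number"}},"required":["moves"]}

```bash
mkdir -p pics
cat > h.py <<'E'
import numpy as np, cv2
from workcell import get_obs, camera, camera_info
from scipy.spatial.transform import Rotation as R
def snap(n,f):
    ci=camera_info(n); im=camera(n); cv2.imwrite(f'pics/{f}.png',im[:,:,::-1]); np.save(f'pics/{f}.npy',dict(ci=ci,im=im),allow_pickle=True); return im,ci
def load(f):
    d=np.load(f'pics/{f}.npy',allow_pickle=True).item(); return d['im'],d['ci']
def ray(ci,uv):
    K=np.array([[ci['fx'],0,ci['cx']],[0,ci['fy'],ci['cy']],[0,0,1]])
    p=cv2.undistortPoints(np.array(uv,float).reshape(-1,1,2),K,np.array(ci['D'],float)).reshape(-1,2)
    d=np.c_[p,np.ones(len(p))]@rot(ci).T
    return np.array(ci['origin']),d/np.linalg.norm(d,axis=1)[:,None]
def rot(ci):
    r=np.array(ci['rotation'],float); return r if r.shape==(3,3) else R.from_quat(r).as_matrix()
def plane(ci,uv,z):
    o,d=ray(ci,uv); return o+d*((z-o[2])/d[:,2])[:,None]
def tri(c1,u1,c2,u2):
    o1,d1=ray(c1,u1);o2,d2=ray(c2,u2);d1,d2=d1[0],d2[0]
    s=np.linalg.lstsq(np.c_[d1,-d2],o2-o1,rcond=None)[0]
    a,b=o1+s[0]*d1,o2+s[1]*d2; return (a+b)/2,np.linalg.norm(a-b)
def proj(ci,P):
    K=np.array([[ci['fx'],0,ci['cx']],[0,ci['fy'],ci['cy']],[0,0,1]])
    Rm=rot(ci).T; return cv2.projectPoints(np.array(P,float).reshape(-1,1,3),cv2.Rodrigues(Rm)[0],-Rm@np.array(ci['origin']),K,np.array(ci['D'],float))[0].reshape(-1,2)
E
python3 - <<'E'
from h import *
for n in ['scene','side','wrist']:
    im,ci=snap(n,n+'0'); print(n,ci['origin'],np.round(rot(ci),2).tolist(),ci['fx'])
print(get_obs())
E
```

```text
scene [1.13514158 0.44324144 1.35113655] [[-0.55, 0.7, -0.45], [0.84, 0.46, -0.3], [-0.01, -0.54, -0.84]] 396.7126121002442
side [-0.36312579 -0.94129091  1.2831716 ] [[0.72, -0.46, 0.52], [-0.69, -0.46, 0.56], [-0.02, -0.76, -0.65]] 516.6362559691592
wrist [0.08176941 0.62347123 0.37330988] [[0.23, 0.94, 0.25], [0.97, -0.22, -0.06], [-0.0, 0.26, -0.97]] 275.53385974020404
{'clock': 0.15, 'joint_pos': array([-1.35862922,  0.33270614, -0.06470852,  1.46073745,  0.02159797,
        1.34991397, -0.08849877]), 'joint_velocities': array([-6.51589958e-04, -9.52090789e-04, -4.32884633e-04, -3.04360936e-03,
       -1.74094280e-04, -6.97985029e-04,  3.67999660e-05]), 'tau': array([-7.76359798e-05, -6.25823593e+01,  4.88220504e-02, -3.91857898e+01,
        1.61687157e-02,  7.41527329e-03,  5.64092687e-06]), 'position': array([0.14531364, 0.60757982, 0.23071679]), 'ee_rot': array([ 1.17101479e-01,  9.93119810e-01, -5.33202617e-04, -4.17401078e-05]), 'ft_force': array([-0.78937773, -0.22099448, -0.36466585]), 'torque': array([-0.05442987,  0.00066925, -0.02105093]), 'grip_width': 1.0021424797971261}
```

View pics/scene0.png

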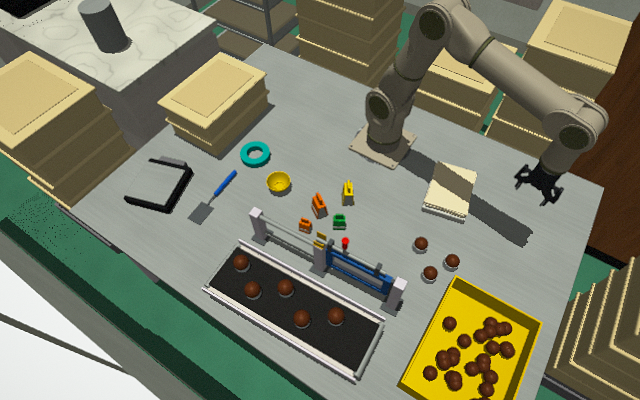

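View pics/side0.png

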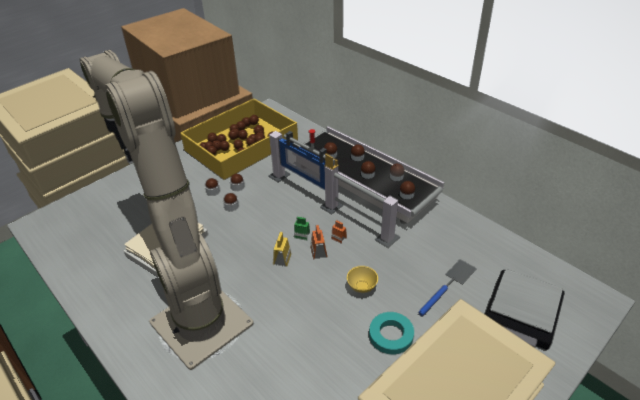

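Scene: there are four U-shaped candidates. The large orange is at scene (319,206) / side (318,241), the small orange at (305,225) / (339,230), the yellow at (348,193) / (282,249) and the green at (340,222) / (302,227). The large orange fits, because it is orange and the bigger of the two. The red knob is at scene (345,243) / side (312,134). The next step is an enlarged crop to confirm this, along with the measurements.

```bash
cat > m.py <<'E'
from h import *
def blobs(im,name):
    h=cv2.cvtColor(im,cv2.COLOR_RGB2HSV)
    lo,hi={'orange':((5,150,90),(14,255,255)),'red':((0,190,110),(3,255,255)),'blue':((100,130,40),(118,255,255)),'brass':((18,90,90),(26,220,230)),'yellow':((22,150,120),(32,255,255))}[name]
    m=cv2.inRange(h,lo,hi); n,l,s,c=cv2.connectedComponentsWithStats(m)
    return [(s[i].tolist(),c[i].round(1).tolist()) for i in range(1,n) if s[i,4]>15],m
E
python3 - <<'E'
from m import *
for f in ['scene0','side0']:
    im,ci=load(f)
    for n in ['orange','red','blue','brass']: print(f,n,[b for b in blobs(im,n)[0]][:9])
a,_=load('scene0');b,_=load('side0')
c1=cv2.resize(a[170:320,235:415],None,fx=4.4,fy=4.4,interpolation=cv2.INTER_CUBIC)[:,:,::-1]
c2=cv2.resize(b[120:270,260:410],None,fx=4,fy=4,interpolation=cv2.INTER_CUBIC)[:,:,::-1]
cv2.imwrite('pics/c1.png',c1[:600,:800]);cv2.imwrite('pics/c2.png',c2)
E
```

```text
scene0 orange [([312, 192, 14, 21, 134], [317.7, 201.9]), ([299, 217, 12, 14, 83], [304.4, 223.7]), ([418, 239, 7, 6, 33], [421.4, 241.5]), ([235, 256, 9, 8, 40], [239.2, 259.5]), ([450, 256, 7, 7, 33], [453.0, 259.1]), ([428, 268, 7, 7, 35], [430.7, 271.1]), ([280, 281, 8, 9, 47], [283.7, 285.1]), ([246, 284, 10, 8, 49], [250.4, 287.5]), ([332, 310, 8, 9, 49], [335.4, 314.1])]
scene0 red [([342, 238, 7, 7, 36], [344.9, 240.6])]
scene0 blue [([214, 170, 22, 26, 134], [224.7, 182.7]), ([326, 248, 66, 47, 702], [358.3, 270.7])]
scene0 brass [([314, 0, 77, 22, 338], [352.2, 9.4]), ([527, 0, 106, 75, 4750], [582.0, 35.6]), ([295, 6, 111, 38, 301], [355.9, 26.8]), ([296, 29, 105, 39, 423], [347.8, 50.2]), ([503, 44, 14, 9, 38], [511.0, 48.4]), ([349, 47, 49, 38, 152], [375.1, 69.8]), ([416, 47, 82, 85, 1710], [460.6, 82.9]), ([0, 51, 96, 100, 5352], [34.0, 96.2]), ([157, 53, 109, 77, 3837], [211.3, 89.8])]
side0 orange [([333, 225, 12, 12, 83], [337.9, 229.9]), ([313, 226, 11, 18, 118], [317.7, 236.2])]
side0 red []
side0 blue [([279, 139, 46, 49, 540], [301.6, 159.8]), ([420, 286, 27, 29, 193], [432.6, 300.1])]
side0 brass [([180, 99, 118, 80, 2997], [236.3, 136.6]), ([245, 127, 10, 11, 66], [249.3, 131.0]), ([329, 164, 9, 6, 21], [333.6, 166.5]), ([274, 232, 15, 28, 232], [281.6, 244.7]), ([286, 253, 5, 13, 22], [287.9, 259.1]), ([347, 266, 31, 25, 630], [362.0, 278.1])]
```

View pics/c1.png

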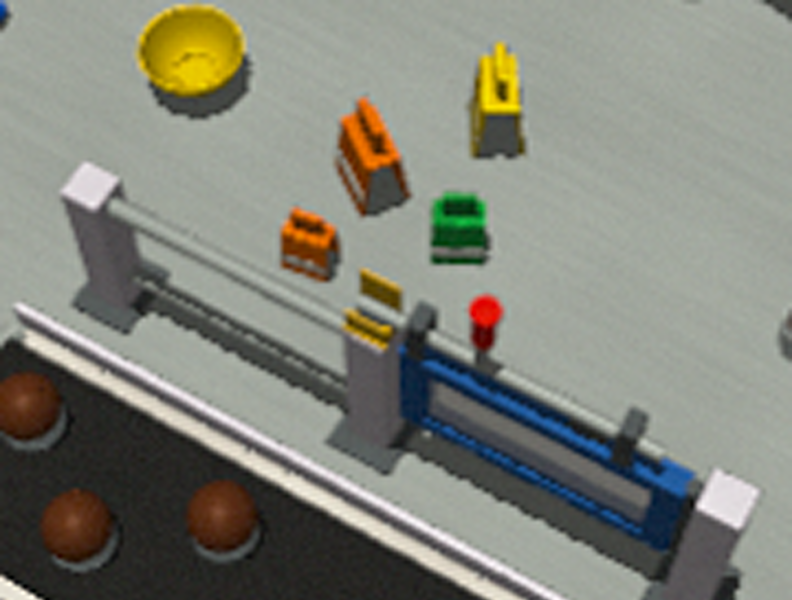

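View pics/c2.png

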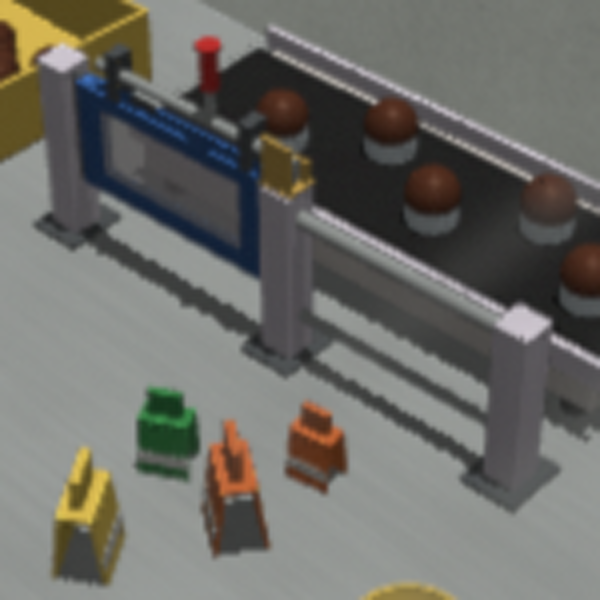

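Both crops confirm the choice: the large orange marker at c1 (371,155) / c2 (236,490) is clearly bigger than the orange one at c1 (310,243) / c2 (316,447). The rail runs c1 (110,205)→(345,322) and c2 (310,220)→(495,318). The knob cap is at c1 (485,310) / c2 (208,45).

Run:
```python
from h import *
_,c1=load('scene0');_,c2=load('side0')
A=lambda x,y:[(x+.5)/4.4-.5+235,(y+.5)/4.4-.5+170]
B=lambda x,y:[(x+.5)/4-.5+260,(y+.5)/4-.5+120]
for n,a,b in [('fin top mid',(372,118),(232,435)),('bridge mid',(371,138),(236,472)),('knob cap',(486,308),(208,45)),('endpost top',(92,186),(522,323)),('hingepost top',(727,500),(62,58)),('rail@end',(112,203),(500,320)),('rail@keeper',(343,322),(303,213))]:
    p,e=tri(c1,A(*a),c2,B(*b)); print(n,p.round(3),round(e,4))
# footprint & fin direction
print('foot corners scene', plane(c1,[A(408,197),A(362,213)],0).round(3).tolist())
print('foot corners side', plane(c2,[B(213,554),B(268,546)],0).round(3).tolist())
print('fin top ends scene',plane(c1,[A(363,100),A(382,140)],.11).round(3).tolist())
print('rail scene z.168',plane(c1,[A(110,202),A(345,319)],.16).round(3).tolist())
print('rail side',plane(c2,[B(305,217),B(498,318)],.16).round(3).tolist())
w,ci=load('wrist0'); print(proj(ci,[[.5,-.2,.1]]))
```

```text
fin top mid [ 0.457 -0.034  0.108] 0.0024
bridge mid [ 0.455 -0.038  0.07 ] 0.0007
knob cap [0.647 0.189 0.296] 0.0023
endpost top [ 0.668 -0.158  0.175] 0.0018
hingepost top [0.636 0.385 0.197] 0.0045
rail@end [ 0.668 -0.138  0.167] 0.0052
rail@keeper [0.654 0.076 0.169] 0.009
foot corners scene [[0.453, -0.001, 0.0], [0.489, -0.027, 0.0]]
foot corners side [[0.421, -0.043, 0.0], [0.46, -0.069, 0.0]]
fin top ends scene [[0.448, -0.051, 0.11], [0.473, -0.014, 0.11]]
rail scene z.168 [[0.667, -0.145, 0.16], [0.651, 0.07, 0.16]]
rail side [[0.657, 0.083, 0.16], [0.673, -0.128, 0.16]]
[[-78.68278692 490.39817813]]
```

Request:
{"op": "move_arm", "data": {
  "moves": [
    [[-1, -0.95, 0], [0, 0, 0], 1],
    [[-1, -0.95, 0], [0, 0, 0], 1],
    [[-1, -0.95, 0], [0, 0, 0], 1],
    [[-1, -0.95, 0], [0, 0, 0], 1],
    [[-1, -0.95, 0], [0, 0, 0], 1]
  ]
}}

```text
clock: 0.78
position: [0.2398, 0.4622, 0.2311]
ee_rot: [0.117, 0.993, -0.0, -0.0]
ft_force: [0.0, -0.3, 0.2]
grip_width: 0.996
```

Request:
{"op": "move_arm", "data": {
  "moves": [
    [[-1, -0.95, 0], [0, 0, 0], 1],
    [[-1, -0.95, 0], [0, 0, 0], 1],
    [[-1, -0.95, 0], [0, 0, 0], 1],
    [[-1, -0.95, 0], [0, 0, 0], 1],
    [[-1, -0.95, 0], [0, 0, 0], 1]
  ]
}}

```text
clock: 1.4
position: [0.3337, 0.3176, 0.2312]
ee_rot: [0.117, 0.993, -0.0, -0.0]
ft_force: [0.3, -0.5, 0.4]
grip_width: 0.999
```

Request:
{"op": "move_arm", "data": {
  "moves": [
    [[-1, -0.95, 0], [0, 0, 0], 1],
    [[-1, -0.95, 0], [0, 0, 0], 1],
    [[0, 0, 0], [0, 0, 10], 1],
    [[0, 0, 0], [0, 0, 10], 1],
    [[0, 0, 0], [0, 0, 10], 1]
  ]
}}

```text
clock: 2.02
position: [0.3708, 0.2607, 0.2311]
ee_rot: [0.373, 0.928, -0.0, -0.0]
ft_force: [0.5, -0.0, -0.1]
grip_width: 1.005
```

Request:
{"op": "move_arm", "data": {
  "moves": [
    [[0, 0, 0], [0, 0, 10], 1],
    [[0, 0, 0], [0, 0, 10], 1],
    [[0, 0, 0], [0, 0, 10], 1],
    [[0, 0, 0], [0, 0, 10], 1],
    [[0, 0, 0], [0, 0, 10], 1]
  ]
}}

```text
clock: 2.65
position: [0.3707, 0.2608, 0.2311]
ee_rot: [0.73, 0.683, -0.0, -0.0]
ft_force: [-0.3, 0.5, -0.7]
grip_width: 0.999
```

Request:
{"op": "move_arm", "data": {
  "moves": [
    [[0, 0, 0], [0, 0, 10], 1],
    [[0, 0, 0], [0, 0, 10], 1],
    [[0, 0, 0], [0, 0, 10], 1],
    [[0, 0, 0], [0, 0, 0], 1]
  ]
}}

```text
clock: 3.15
position: [0.3708, 0.2608, 0.2312]
ee_rot: [0.88, 0.474, -0.0, -0.0]
ft_force: [0.1, 0.2, 0.5]
grip_width: 1.006
```

Request:
{"op": "move_arm", "data": {
  "moves": [
    [[-0.8, 0.94, 0], [0, 0, 0], 1],
    [[-0.8, 0.94, 0], [0, 0, 0], 1],
    [[-0.8, 0.94, 0], [0, 0, 0], 1],
    [[-0.8, 0.94, 0], [0, 0, 0], 1],
    [[-0.8, 0.94, 0], [0, 0, 0], 1]
  ]
}}

```text
clock: 3.78
position: [0.4139, 0.1117, 0.2313]
ee_rot: [0.879, 0.476, 0.0, -0.0]
ft_force: [0.4, 0.2, 0.1]
grip_width: 1.0
```

Request:
{"op": "move_arm", "data": {
  "moves": [
    [[-0.8, 0.94, 0], [0, 0, 0], 1],
    [[-0.8, 0.94, 0], [0, 0, 0], 1],
    [[-0.8, 0.94, 0], [0, 0, 0], 1],
    [[-0.8, 0.94, 0], [0, 0, 0], 1],
    [[-0.8, 0.94, 0], [0, 0, 0], 1]
  ]
}}

```text
clock: 4.4
position: [0.4568, -0.0365, 0.2313]
ee_rot: [0.88, 0.476, 0.0, -0.0]
ft_force: [0.1, 0.4, 0.7]
grip_width: 1.0
```

Request:
{"op": "move_arm", "data": {
  "moves": [
    [[0, 0, 0], [0, 0, 0], 1],
    [[0, 0, 0], [0, 0, 0], 1]
  ]
}}

```text
clock: 4.65
position: [0.4565, -0.0349, 0.2312]
ee_rot: [0.88, 0.475, -0.0, -0.0]
ft_force: [-0.2, 0.1, 0.6]
grip_width: 0.998
```

Run:
```python
from m import *
im,ci=snap('wrist','w1'); print(blobs(im,'orange')[0],ci['origin'])
print(get_obs()['position'], proj(ci,[[.457,-.035,.11]]))
```

```text
[([367, 122, 31, 41, 197], [382.2, 146.4]), ([383, 131, 23, 26, 117], [392.8, 142.6]), ([308, 163, 31, 55, 1326], [322.1, 187.3])] [0.49293175 0.02046451 0.37387712]
[ 0.4565107  -0.03463985  0.23118048] [[322.68284453 196.60206221]]
```

View pics/w1.png

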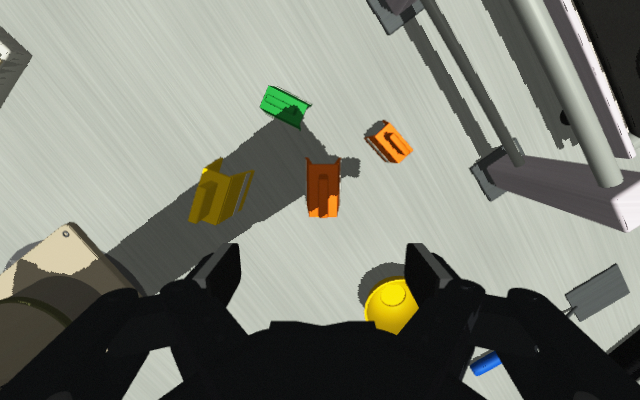

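The wrist picture shows the marker at (322,188) already aligned with the jaws. The small orange one is at (390,142), the green at (285,107) and the yellow at (220,195).

Run:
```python
from m import *
im,ci=load('w1')
p=plane(ci,[[323.5,163],[323.5,218]],.076); print(p.round(4), p.mean(0))
g=im[160:222,300:348].astype(int)
for r in (172,178,184,190,196,202,208,213): print(r,im[r,304:344:1,0].tolist())
```

```text
[[ 0.4736 -0.0114  0.076 ]
 [ 0.4394 -0.0636  0.076 ]] [ 0.45649761 -0.03750556  0.076     ]
172 [75, 81, 88, 81, 90, 108, 113, 111, 115, 112, 111, 111, 110, 112, 113, 112, 114, 114, 111, 112, 112, 113, 112, 111, 112, 112, 113, 112, 112, 113, 113, 113, 113, 103, 80, 87, 92, 74, 71, 71]
178 [75, 82, 88, 81, 90, 108, 113, 113, 110, 112, 111, 111, 110, 110, 95, 84, 86, 86, 84, 85, 87, 86, 87, 87, 101, 111, 112, 112, 112, 112, 113, 112, 112, 102, 76, 85, 102, 139, 175, 181]
184 [75, 83, 91, 82, 89, 106, 111, 113, 113, 112, 113, 112, 112, 107, 95, 106, 112, 113, 113, 111, 111, 111, 110, 102, 103, 113, 111, 112, 111, 111, 112, 113, 112, 103, 82, 148, 210, 177, 191, 190]
190 [74, 82, 90, 81, 87, 102, 110, 112, 111, 109, 110, 111, 112, 107, 97, 105, 111, 110, 110, 112, 113, 111, 109, 101, 102, 112, 112, 112, 113, 112, 112, 113, 110, 102, 93, 144, 185, 178, 192, 189]
196 [182, 135, 86, 83, 87, 101, 111, 111, 111, 112, 110, 112, 111, 106, 95, 107, 110, 112, 112, 111, 111, 110, 108, 101, 97, 182, 247, 252, 250, 248, 250, 245, 239, 190, 129, 167, 189, 188, 191, 191]
202 [182, 171, 161, 85, 85, 101, 110, 111, 111, 111, 110, 111, 112, 105, 96, 106, 110, 111, 110, 110, 110, 111, 109, 140, 229, 251, 251, 251, 251, 251, 251, 252, 247, 180, 129, 158, 175, 190, 193, 193]
208 [195, 196, 187, 143, 86, 100, 111, 112, 110, 110, 110, 178, 243, 234, 170, 107, 110, 110, 110, 109, 109, 108, 105, 138, 227, 251, 251, 251, 251, 251, 251, 251, 245, 144, 140, 184, 188, 191, 193, 196]
213 [195, 192, 192, 191, 180, 216, 251, 250, 250, 250, 250, 250, 250, 243, 169, 106, 110, 111, 110, 109, 110, 108, 107, 138, 227, 251, 250, 250, 250, 251, 251, 251, 243, 160, 193, 190, 189, 189, 187, 186]
```

Request:
{"op": "move_arm", "data": {
  "moves": [
    [[-0.1, 0, 1], [0, 0, 0], 1],
    [[0, 0, 1], [0, 0, 0], 0.8],
    [[0, 0, 1], [0, 0, 0], 0.6],
    [[0, 0, 1], [0, 0, 0], 0.6],
    [[0, 0, 1], [0, 0, 0], 0.6]
  ],
  "squeeze": 40
}}

```text
clock: 5.32
position: [0.4552, -0.0365, 0.1055]
ee_rot: [0.88, 0.475, 0.0, -0.0]
ft_force: [-0.4, 0.1, -1.0]
grip_width: 0.599
```

Request:
{"op": "move_arm", "data": {
  "moves": [
    [[0, 0, 0.95], [0, 0, 0], 0.6],
    [[0, 0, 0], [0, 0, 0], 0.3],
    [[0, 0, 0], [0, 0, 0], 0],
    [[0, 0, 0], [0, 0, 0], 0],
    [[0, 0, 0], [0, 0, 0], 0]
  ]
}}

```text
clock: 5.95
position: [0.456, -0.0372, 0.0835]
ee_rot: [0.881, 0.474, 0.001, -0.0]
ft_force: [-0.9, 1.0, 6.9]
grip_width: 0.109
```

Request:
{"op": "move_arm", "data": {
  "moves": [
    [[0, 0, 0], [0, 0, 0], 0],
    [[0, 0, 0], [0, 0, 0], 0]
  ]
}}

```text
clock: 6.2
position: [0.456, -0.0372, 0.0835]
ee_rot: [0.881, 0.474, 0.001, -0.0]
ft_force: [-2.1, 0.7, 7.4]
grip_width: 0.107
```

Request:
{"op": "move_arm", "data": {
  "moves": [
    [[0, 0, -0.5], [0, 0, 0], 0],
    [[0, 0, -1], [0, 0, 0], 0],
    [[0, 0, -1], [0, 0, 0], 0],
    [[0, 0, -1], [0, 0, 0], 0],
    [[0, 0, -1], [0, 0, 0], 0]
  ]
}}

```text
clock: 6.82
position: [0.4551, -0.0378, 0.1966]
ee_rot: [0.881, 0.474, 0.0, 0.0]
ft_force: [0.4, 0.1, -1.6]
grip_width: 0.108
```

Request:
{"op": "move_arm", "data": {
  "moves": [
    [[0, 0, -1], [0, 0, 0], 0],
    [[0, 0, -1], [0, 0, 0], 0],
    [[0, 0, -1], [0, 0, 0], 0],
    [[0, 0, -0.6], [0, 0, 0], 0],
    [[0, 0, 0], [0, 0, -9.5], 0]
  ]
}}

```text
clock: 7.45
position: [0.4556, -0.0378, 0.2863]
ee_rot: [0.838, 0.546, 0.001, 0.0]
ft_force: [-0.4, -1.0, -2.0]
grip_width: 0.109
```

Request:
{"op": "move_arm", "data": {
  "moves": [
    [[0, 0, 0], [0, 0, -9.5], 0],
    [[0, 0, 0], [0, 0, -9.5], 0],
    [[0, 0, 0], [0, 0, -9], 0],
    [[0, 0, 0], [0, 0, 0], 0],
    [[0, 0, 0], [0, 0, 0], 0]
  ]
}}

```text
clock: 8.07
position: [0.4552, -0.0376, 0.285]
ee_rot: [0.683, 0.73, -0.0, -0.0]
ft_force: [0.1, -0.4, -1.9]
grip_width: 0.109
```

Run:
```python
from m import *
im,ci=snap('wrist','w2'); s,cs=snap('side','s2'); c,cc=snap('scene','c2s')
o=get_obs(); print(o['position'],o['grip_width'],o['ft_force'],o['joint_pos'].round(2))
print(R.from_quat(o['ee_rot']).as_matrix().round(3))
u=proj(cs,[o['position']])[0].astype(int); v=proj(cc,[o['position']])[0].astype(int); print(u,v)
out=np.hstack([cv2.resize(im,(400,250)),cv2.resize(s[u[1]-40:u[1]+60,u[0]-60:u[0]+100],(400,250),interpolation=cv2.INTER_CUBIC)])
cv2.imwrite('pics/v2.png',out[:,:,::-1])
```

```text
[ 0.4552519  -0.03766349  0.28502533] 0.10916331601414184 [ 0.48014584 -1.26059897 -2.32049956] [-0.66 -0.12  0.6   1.82  0.07  1.42 -0.01]
[[-0.069  0.998 -0.   ]
 [ 0.998  0.069  0.   ]
 [ 0.    -0.    -1.   ]]
[316 187] [317 166]
```

View pics/v2.png

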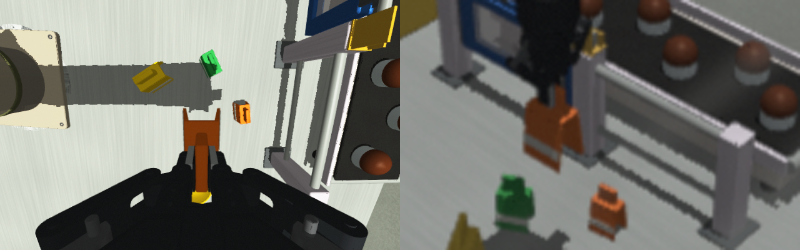

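The picture shows the marker held upright and in line with the jaws. The rail is the pale vertical bar at about column 332 of the left half. I'll measure it in the full-size wrist picture.

Run:
```python
from m import *
im,ci=load('w2')
g=cv2.cvtColor(im,cv2.COLOR_RGB2GRAY)
for r in (120,150,180,210,240,270,300): print(r,g[r,490:560].tolist())
```

```text
120 [221, 218, 220, 221, 218, 220, 220, 218, 218, 220, 221, 222, 218, 216, 218, 218, 220, 221, 221, 219, 205, 132, 86, 86, 86, 87, 88, 88, 87, 86, 86, 86, 84, 82, 84, 89, 89, 88, 80, 69, 65, 78, 98, 117, 131, 145, 162, 174, 184, 198, 219, 233, 235, 232, 225, 217, 214, 210, 203, 107, 87, 84, 84, 86, 86, 86, 87, 89, 88, 88]
150 [217, 218, 217, 218, 218, 216, 215, 216, 213, 212, 216, 223, 220, 221, 218, 213, 85, 88, 87, 87, 88, 85, 83, 84, 85, 83, 81, 83, 86, 87, 86, 87, 84, 71, 65, 69, 85, 106, 126, 140, 155, 169, 181, 191, 212, 233, 236, 235, 229, 217, 213, 210, 201, 127, 86, 87, 86, 86, 89, 89, 89, 90, 89, 90, 148, 195, 247, 251, 250, 249]
180 [217, 216, 214, 216, 220, 221, 220, 220, 218, 220, 148, 86, 88, 87, 87, 86, 87, 83, 84, 82, 84, 84, 88, 87, 84, 83, 83, 79, 69, 68, 79, 98, 119, 135, 149, 167, 178, 189, 205, 227, 236, 233, 229, 219, 214, 210, 199, 141, 86, 87, 88, 87, 88, 88, 89, 89, 88, 107, 161, 222, 250, 251, 250, 247, 179, 108, 40, 14, 14, 30]
210 [218, 220, 218, 216, 216, 175, 85, 84, 84, 86, 85, 84, 82, 82, 85, 87, 88, 87, 84, 85, 87, 84, 67, 66, 73, 95, 116, 131, 149, 1
[... 450 characters left out ...]
, 42, 42, 42, 42, 42, 43, 43, 44, 43, 42]
270 [222, 220, 221, 219, 220, 222, 219, 223, 223, 223, 113, 64, 75, 96, 120, 137, 154, 169, 182, 194, 204, 214, 218, 218, 216, 214, 211, 202, 110, 87, 88, 87, 89, 88, 88, 89, 88, 118, 205, 246, 251, 252, 251, 247, 170, 54, 18, 20, 27, 35, 34, 41, 40, 43, 41, 40, 40, 42, 40, 41, 42, 42, 42, 41, 41, 42, 40, 43, 42, 41]
300 [92, 92, 91, 91, 91, 95, 94, 93, 88, 102, 140, 170, 186, 197, 205, 210, 215, 216, 215, 213, 205, 110, 91, 91, 91, 91, 93, 95, 120, 171, 202, 213, 215, 215, 213, 214, 214, 211, 214, 217, 220, 217, 217, 217, 214, 216, 217, 216, 214, 212, 215, 212, 214, 214, 214, 216, 218, 215, 214, 214, 212, 214, 215, 214, 210, 207, 211, 213, 210, 210]
```

Run:
```python
from m import *
im,ci=load('w2')
px=[[532.7,150],[527,180],[521,210],[515,240],[509.7,265]]
p=plane(ci,px,.16); print(p.round(4)); k=np.polyfit(p[:,1],p[:,0],1); print(k, np.degrees(np.arctan(-k[0])))
# width check -> distance from camera
for a,b in [([523,180-0],[536.5,180]),([517.5,180],[536.8,180]),([511.8,210],[530.7,210])]:
    o,d=ray(ci,[a,b]); print(np.cross(*d)[2])
_,c1=load('scene0');_,c2=load('side0')
P=lambda y:[np.polyval(k,y),y,.16]
print('scene',proj(c1,[P(-.14),P(-.03),P(.075)]).round(1).tolist(),'side',proj(c2,[P(-.14),P(-.03),P(.075)]).round(1).tolist())
A=lambda x,y:[(x+.5)/4.4-.5+235,(y+.5)/4.4-.5+170]
B=lambda x,y:[(x+.5)/4-.5+260,(y+.5)/4-.5+120]
print([np.round(A(*q),1) for q in [(112,205),(345,322)]],[np.round(B(*q),1) for q in [(305,217),(498,318)]])
# rail height: wrist line vs side-camera line: intersect side ray plane
for q in [(350,242),(450,293)]:
    o,d=ray(c2,[B(*q)]); d=d[0]
    # wrist rail plane
    o2,dd=ray(ci,[px[0],px[-1]]); n=np.cross(*dd); t=n@(o2-o)/(n@d); print('rail pt',(o+t*d).round(4))
```

```text
[[ 0.6572  0.0222  0.16  ]
 [ 0.6591 -0.0075  0.16  ]
 [ 0.661  -0.0388  0.16  ]
 [ 0.6631 -0.072   0.16  ]
 [ 0.6648 -0.1014  0.16  ]]
[-0.06150423  0.6586072 ] 3.5194993951126317
0.006042063793062387
0.008705082809498728
0.013546047309015513
scene [[260.7, 216.3], [287.2, 229.9], [313.7, 243.5]] side [[385.7, 201.5], [359.9, 187.6], [336.8, 175.2]]
[array([260.1, 216.2]), array([313. , 242.8])] [array([335.9, 173.9]), array([384.1, 199.1])]
rail pt [0.6477 0.0187 0.1727]
rail pt [ 0.6432 -0.0998  0.188 ]
```

Request:
{"op": "move_arm", "data": {
  "moves": [
    [[-0.08, 1, 0], [0, 0, 0], 0],
    [[-0.08, 1, 0], [0, 0, 0], 0],
    [[-0.08, 1, 0], [0, 0, 0], 0],
    [[-0.08, 1, 0], [0, 0, 0], 0],
    [[-0.08, 1, 0], [0, 0, 0], 0]
  ]
}}

```text
clock: 8.85
position: [0.5816, -0.0386, 0.2848]
ee_rot: [0.682, 0.731, -0.0, -0.0]
ft_force: [0.3, 0.0, -1.6]
grip_width: 0.105
```

Request:
{"op": "move_arm", "data": {
  "moves": [
    [[-0.08, 1, 0], [0, 0, 0], 0],
    [[-0.08, 1, 0], [0, 0, 0], 0],
    [[-0.08, 1, 0], [0, 0, 0], 0],
    [[0, 0.22, 0], [0, 0, 0.4], 0],
    [[0, 0, 0], [0, 0, 0], 0]
  ]
}}

```text
clock: 9.48
position: [0.6612, -0.0392, 0.2846]
ee_rot: [0.685, 0.729, -0.0, -0.0]
ft_force: [-0.0, -0.4, -2.2]
grip_width: 0.109
```

Request:
{"op": "move_arm", "data": {
  "moves": [
    [[0, 0, 0], [0, 0, 0], 0],
    [[0, 0, 0], [0, 0, 0], 0]
  ]
}}

```text
clock: 9.72
position: [0.661, -0.039, 0.2855]
ee_rot: [0.684, 0.729, 0.0, -0.0]
ft_force: [-0.5, -0.1, -1.9]
grip_width: 0.105
```

Run:
```python
from m import *
im,ci=snap('wrist','w3'); s,cs=snap('side','s3')
o=get_obs(); print(o['position'],o['joint_pos'].round(2))
u=proj(cs,[o['position']])[0].astype(int); print(u)
out=np.hstack([cv2.resize(im,(400,250)),cv2.resize(s[u[1]-40:u[1]+60,u[0]-60:u[0]+100],(400,250),interpolation=cv2.INTER_CUBIC)])
cv2.imwrite('pics/v3.png',out[:,:,::-1])
```

```text
[ 0.66117297 -0.03892795  0.28540536] [-0.48  0.45  0.68  1.3  -0.28  1.49  0.24]
[363 158]
```

View pics/v3.png

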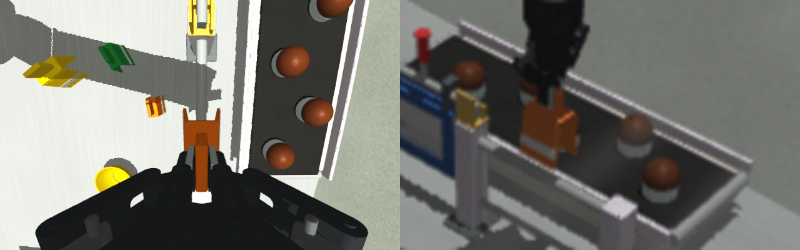

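The left half shows the rail at column 202, running straight under the marker, so I'm lowering it.

Request:
{"op": "move_arm", "data": {
  "moves": [
    [[0, 0, 1], [0, 0, 0], 0],
    [[0, 0, 1], [0, 0, 0], 0],
    [[0, 0, 1], [0, 0, 0], 0],
    [[0, 0, 0.7], [0, 0, 0], 0],
    [[0, 0, 0.3], [0, 0, 0], 0]
  ]
}}

```text
clock: 10.45
position: [0.6611, -0.0389, 0.1842]
ee_rot: [0.684, 0.729, -0.0, -0.0]
ft_force: [-0.5, 0.7, -1.8]
grip_width: 0.107
```

Request:
{"op": "move_arm", "data": {
  "moves": [
    [[0, 0, 0.12], [0, 0, 0], 0],
    [[0, 0, 0], [0, 0, 0], 0],
    [[0, 0, 0], [0, 0, 0], 0]
  ]
}}

```text
clock: 10.82
position: [0.6618, -0.0391, 0.1828]
ee_rot: [0.684, 0.729, 0.0, 0.0]
ft_force: [-0.2, -0.0, -2.3]
grip_width: 0.113
```

Request:
{"op": "move_arm", "data": {
  "moves": [
    [[0, 0, 0.08], [0, 0, 0], 0],
    [[0, 0, 0], [0, 0, 0], 0],
    [[0, 0, 0], [0, 0, 0], 0]
  ]
}}

```text
clock: 11.2
position: [0.6619, -0.0392, 0.1818]
ee_rot: [0.684, 0.729, 0.001, 0.001]
ft_force: [-3.1, 0.5, 8.2]
grip_width: 0.105
```

Request:
{"op": "move_arm", "data": {
  "moves": [
    [[0, 0, 0.06], [0, 0, 0], 0],
    [[0, 0, 0], [0, 0, 0], 0],
    [[0, 0, 0], [0, 0, 0], 0]
  ]
}}

```text
clock: 11.58
position: [0.662, -0.0392, 0.1817]
ee_rot: [0.684, 0.729, 0.001, 0.001]
ft_force: [-8.3, 0.3, 18.1]
grip_width: 0.108
```

Request:
{"op": "move_arm", "data": {
  "moves": [
    [[0, 0, -0.08], [0, 0, 0], 0.1],
    [[0, 0, 0], [0, 0, 0], 0.4],
    [[0, 0, 0], [0, 0, 0], 0.4],
    [[0, 0, 0], [0, 0, 0], 0.4],
    [[0, 0, -0.3], [0, 0, 0], 0.4]
  ]
}}

```text
clock: 12.2
position: [0.6611, -0.039, 0.1876]
ee_rot: [0.684, 0.729, -0.0, -0.0]
ft_force: [0.8, -0.2, -0.1]
grip_width: 0.405
```

Request:
{"op": "move_arm", "data": {
  "moves": [
    [[0, 0, -0.6], [0, 0, 0], 0.4],
    [[0, 0, -1], [0, 0, 0], 0.4],
    [[0, 0, -1], [0, 0, 0], 0.4],
    [[0, 0, -1], [0, 0, 0], 0.4],
    [[0, 0, -1], [0, 0, 0], 0.4]
  ]
}}

```text
clock: 12.82
position: [0.6615, -0.0392, 0.3052]
ee_rot: [0.684, 0.729, 0.0, 0.0]
ft_force: [-0.9, -1.0, 0.3]
grip_width: 0.4
```

Request:
{"op": "move_arm", "data": {
  "moves": [
    [[0, 0, -1], [0, 0, 0], 1],
    [[0, 0, -1], [0, 0, 0], 1],
    [[0, 0, -1], [0, 0, 0], 1],
    [[0, 0, 0], [0, 0, 0], 1],
    [[0, 0, 0], [0, 0, 0], 1]
  ]
}}

```text
clock: 13.45
position: [0.6613, -0.0391, 0.378]
ee_rot: [0.684, 0.729, 0.0, -0.0]
ft_force: [-0.2, 0.6, -1.2]
grip_width: 1.0
```

Run:
```python
from m import *
im,ci=snap('wrist','w4'); s,cs=snap('side','s4')
o=get_obs(); print(o['position'],o['joint_pos'].round(2))
c=s[90:215,265:425]
out=np.hstack([cv2.resize(im,(480,300)),cv2.resize(c,(320,250),interpolation=cv2.INTER_CUBIC)[:300]]) if 0 else np.hstack([cv2.resize(im,(400,250)),cv2.resize(c,(400,250),interpolation=cv2.INTER_CUBIC)])
cv2.imwrite('pics/v4.png',out[:,:,::-1])
print(blobs(im,'red')[0],blobs(s,'red')[0])
```

```text
[ 0.66113545 -0.03893826  0.37728229] [-0.45  0.45  0.7   1.1  -0.28  1.68  0.23]
[] []
```

View pics/v4.png

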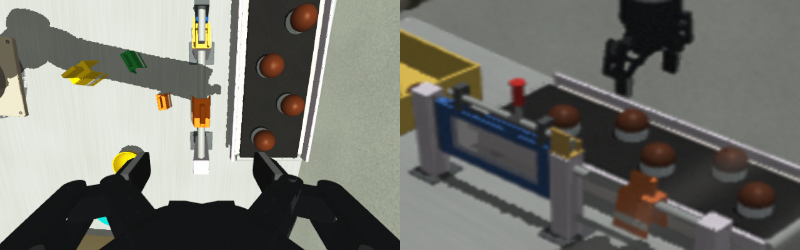

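The picture shows the marker hanging on the rail, at about (202,115) on the left and (640,205) on the right, with the jaws clear of it. Now the knob.

Request:
{"op": "move_arm", "data": {
  "moves": [
    [[1, 0, 0], [0, 0, 0], 1],
    [[1, 0, 0], [0, 0, 0], 1],
    [[1, 0, 0], [0, 0, 0], 1],
    [[1, 0, 0], [0, 0, 0], 1],
    [[1, 0, 0], [0, 0, 0], 1]
  ]
}}

```text
clock: 14.18
position: [0.6531, 0.0866, 0.3774]
ee_rot: [0.684, 0.729, -0.0, -0.0]
ft_force: [1.0, 0.7, -0.1]
grip_width: 0.999
```

Request:
{"op": "move_arm", "data": {
  "moves": [
    [[0.6, 0, 0], [0, 0, 0], 1],
    [[0, 0, 0], [0, 0, 0], 1],
    [[0, 0, 0], [0, 0, 0], 1]
  ]
}}

```text
clock: 14.55
position: [0.6525, 0.0993, 0.378]
ee_rot: [0.685, 0.729, -0.0, 0.0]
ft_force: [0.0, -1.2, -0.4]
grip_width: 1.002
```

Run:
```python
from m import *
im,ci=snap('wrist','w5'); s,cs=snap('scene','s5')
o=get_obs(); print(o['position'],o['joint_pos'].round(2))
def red(im):
    a=im.astype(int); m=((a[...,0]>90)&(a[...,1]<45)&(a[...,2]<45)).astype(np.uint8)
    n,l,st,c=cv2.connectedComponentsWithStats(m); return [(st[i].tolist(),c[i].round(1).tolist()) for i in range(1,n) if st[i,4]>8]
print(red(im),red(s),red(load('w4')[0]),red(load('side0')[0]),proj(ci,[[.647,.189,.298]]))
cv2.imwrite('pics/w5.png',cv2.resize(im,(640,400))[:,:,::-1])
```

```text
[0.65259405 0.09916522 0.37814109] [-0.64  0.44  0.66  1.11 -0.26  1.67  0.01]
[([308, 95, 29, 17, 313], [321.9, 103.3])] [([342, 237, 7, 8, 37], [345.4, 240.8])] [] [] [[321.9265303  95.2561786]]
```

View pics/w5.png

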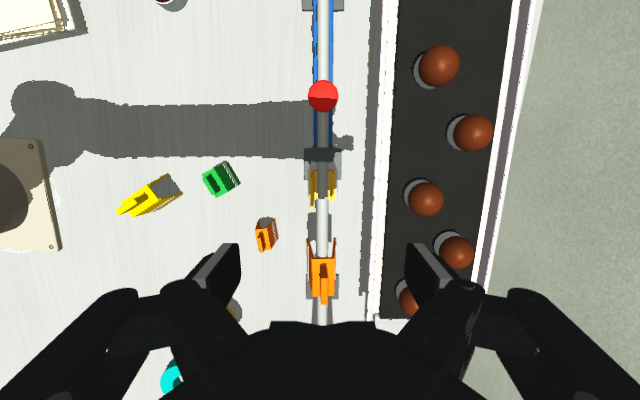

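The knob cap is at (322.5,95.5), radius about 15 px, which agrees with the triangulated (0.647, 0.189, 0.296). The marker is seen on the rail at (323,270).

Request:
{"op": "move_arm", "data": {
  "moves": [
    [[1, 0, 0], [0, 0, 0], 1],
    [[1, 0, 0], [0, 0, 0], 1],
    [[1, 0, 0], [0, 0, 0], 1],
    [[0.6, 0, 0], [0, 0, 0], 1],
    [[0, 0, 0], [0, 0, 0], 1]
  ],
  "squeeze": 60
}}

```text
clock: 15.28
position: [0.6467, 0.1915, 0.3777]
ee_rot: [0.684, 0.73, -0.0, -0.0]
ft_force: [-0.0, -0.9, 0.4]
grip_width: 0.999
```

Request:
{"op": "move_arm", "data": {
  "moves": [
    [[0, 0, 1], [0, 0, 0], 1],
    [[0, 0, 1], [0, 0, 0], 1],
    [[0, 0, 1], [0, 0, 0], 1],
    [[0, 0, 1], [0, 0, 0], 1],
    [[0, 0, 0.9], [0, 0, 0], 0.8]
  ]
}}

```text
clock: 15.9
position: [0.6469, 0.1888, 0.2548]
ee_rot: [0.685, 0.729, -0.0, 0.0]
ft_force: [0.2, 0.6, -0.0]
grip_width: 0.816
```

Request:
{"op": "move_arm", "data": {
  "moves": [
    [[0, 0, 0], [0, 0, 0], 0.6],
    [[0, 0, 0], [0, 0, 0], 0.5]
  ]
}}

```text
clock: 16.15
position: [0.6473, 0.1898, 0.2568]
ee_rot: [0.685, 0.729, 0.001, 0.0]
ft_force: [0.3, 0.1, 0.8]
grip_width: 0.506
```

Request:
{"op": "move_arm", "data": {
  "moves": [
    [[0, 0, 0.1], [0, 0, 0], 0.4],
    [[0, 0, 0], [0, 0, 0], 0],
    [[0, 0, 0], [0, 0, 0], 0],
    [[0, 0, 0], [0, 0, 0], 0],
    [[0, 0, 0], [0, 0, 0], 0]
  ]
}}

```text
clock: 16.77
position: [0.647, 0.1904, 0.2534]
ee_rot: [0.684, 0.729, 0.0, 0.0]
ft_force: [0.7, -1.0, 2.8]
grip_width: 0.211
```

Run:
```python
from m import *
o=get_obs(); print(o['position'],o['ft_force'],o['torque'],o['grip_width'],o['joint_pos'].round(2))
```

```text
[0.64699367 0.19035884 0.25336313] [ 0.74520637 -0.97160602  2.83635029] [-0.22081651 -0.14967857  0.06466519] 0.2109612540291463 [-0.77  0.48  0.61  1.31 -0.27  1.44 -0.11]
```

Request:
{"op": "move_arm", "data": {
  "moves": [
    [[0, 0, -0.25], [0, 0, 0], 0],
    [[0, 0, -0.25], [0, 0, 0], 0],
    [[0, 0, 0], [0, 0, 0], 0],
    [[0, 0, 0], [0, 0, 0], 0]
  ]
}}

```text
clock: 17.27
position: [0.6468, 0.1905, 0.2654]
ee_rot: [0.684, 0.729, 0.0, -0.0]
ft_force: [1.0, -0.3, -1.3]
grip_width: 0.212
```

Request:
{"op": "move_arm", "data": {
  "moves": [
    [[0.25, 0, 0], [0, 0, 0], 0],
    [[0.25, 0, 0], [0, 0, 0], 0],
    [[0, 0, 0], [0, 0, 0], 0]
  ]
}}

```text
clock: 17.65
position: [0.6458, 0.2043, 0.2653]
ee_rot: [0.684, 0.73, 0.0, -0.0]
ft_force: [1.2, 0.8, -1.7]
grip_width: 0.209
```

It's past the lip position (14 mm drawn) with about 1 N, so I'm drawing it on.

Request:
{"op": "move_arm", "data": {
  "moves": [
    [[0.4, 0, 0], [0, 0, 0], 0],
    [[0.4, 0, 0], [0, 0, 0], 0],
    [[0.4, 0, 0], [0, 0, 0], 0],
    [[0.3, 0, 0], [0, 0, 0], 0],
    [[0, 0, 0], [0, 0, 0], 0]
  ]
}}

```text
clock: 18.27
position: [0.6434, 0.2417, 0.2654]
ee_rot: [0.684, 0.73, 0.0, -0.0]
ft_force: [1.6, 1.4, -2.9]
grip_width: 0.209
```

Run:
```python
from m import *
im,ci=snap('scene','s6'); s,cs=snap('side','s6b')
o=get_obs(); print(o['position'],o['ft_force'],o['torque'],o['grip_width'])
out=np.hstack([cv2.resize(im[200:300,240:400],(400,250),interpolation=cv2.INTER_CUBIC),cv2.resize(s[110:210,255:415],(400,250),interpolation=cv2.INTER_CUBIC)])
cv2.imwrite('pics/v6.png',out[:,:,::-1])
# pull plan: knob about hinge
h=np.array([.647,.189])+.177*np.array([-.0614,.998]); k=o['position'][:2]; r=k-h; print('hinge',h,'r',np.linalg.norm(r))
yaw=np.radians(2*np.degrees(np.arctan2(o['ee_rot'][1],o['ee_rot'][0]))-90)
p=k
for i in range(1,11):
    a=-np.radians(2.5*i); q=h+np.array([[np.cos(a),-np.sin(a)],[np.sin(a),np.cos(a)]])@r
    y=yaw-np.radians(2.5*(i-1)); xt=np.array([-np.sin(y),np.cos(y)]); yt=np.array([np.cos(y),np.sin(y)])
    d=(q-p)/.025; print(i,q.round(4),'row x %.3f y %.3f'%(d@xt,d@yt)); p=q
```

```text
[0.64352138 0.24059882 0.26548759] [ 0.15945546  1.33017593 -2.37818021] [ 0.21595696 -0.29856985 -0.07565396] 0.20910657371891872
hinge [0.6361322 0.365646 ] r 0.12526530932179417
1 [0.6381 0.2404] row x 0.006 y -0.219
2 [0.6326 0.2404] row x 0.006 y -0.219
3 [0.6271 0.2407] row x 0.006 y -0.219
4 [0.6217 0.2412] row x 0.006 y -0.219
5 [0.6163 0.242 ] row x 0.006 y -0.219
6 [0.6109 0.2429] row x 0.006 y -0.219
7 [0.6056 0.2442] row x 0.006 y -0.219
8 [0.6003 0.2456] row x 0.006 y -0.219
9 [0.5951 0.2473] row x 0.006 y -0.219
10 [0.59   0.2492] row x 0.006 y -0.219
```

View pics/v6.png

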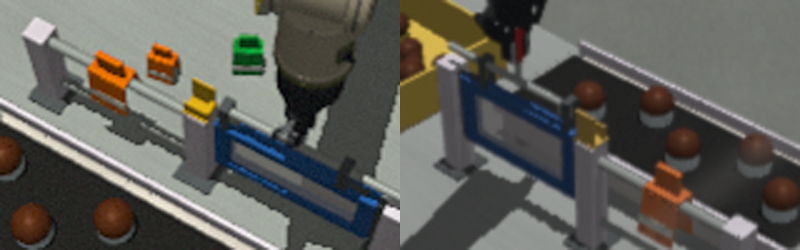

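The marker is at (110,80) left and (665,205) right, on the rail. The keeper at (203,98) is empty with the bolt drawn back. Next I pull the gate along its arc.

Request:
{"op": "move_arm", "data": {
  "moves": [
    [[0, -0.22, 0], [0, 0, 2.5], 0],
    [[0, -0.22, 0], [0, 0, 2.5], 0],
    [[0, -0.22, 0], [0, 0, 2.5], 0],
    [[0, -0.22, 0], [0, 0, 2.5], 0],
    [[0, 0, 0], [0, 0, 0], 0]
  ]
}}

```text
clock: 19.0
position: [0.6221, 0.2398, 0.266]
ee_rot: [0.745, 0.667, 0.001, 0.0]
ft_force: [4.4, -0.3, -1.9]
grip_width: 0.207
```

Request:
{"op": "move_arm", "data": {
  "moves": [
    [[0, -0.22, 0], [0, 0, 2.5], 0],
    [[0, -0.22, 0], [0, 0, 2.5], 0],
    [[0, -0.22, 0], [0, 0, 2.5], 0],
    [[0, -0.22, 0], [0, 0, 2.5], 0],
    [[0.03, -0.22, 0], [0, 0, 2.5], 0]
  ]
}}

```text
clock: 19.62
position: [0.5959, 0.2452, 0.266]
ee_rot: [0.814, 0.581, 0.001, 0.001]
ft_force: [5.2, -1.8, -2.1]
grip_width: 0.209
```

Request:
{"op": "move_arm", "data": {
  "moves": [
    [[0.05, -0.22, 0], [0, 0, 2.5], 0],
    [[0, 0, 0], [0, 0, 0], 0],
    [[0, 0, 0], [0, 0, 0], 0],
    [[0, 0, 0], [0, 0, 0], 0],
    [[0, 0, 0], [0, 0, 0], 0]
  ]
}}

```text
clock: 20.25
position: [0.5912, 0.2481, 0.2659]
ee_rot: [0.826, 0.564, 0.001, 0.001]
ft_force: [5.9, -2.7, -2.5]
grip_width: 0.211
```

Run:
```python
from m import *
im,ci=snap('scene','s7'); s,cs=snap('side','s7b')
o=get_obs(); print(o['clock'],o['position'],o['ft_force'],o['torque'],o['grip_width'],abs(o['joint_velocities']).max())
h=np.array([.6361,.3656]); r=o['position'][:2]-h; print('r',np.linalg.norm(r),'gate deg',93.52-180-np.degrees(np.arctan2(r[1],r[0])))
out=np.hstack([cv2.resize(im[190:310,235:425],(400,253),interpolation=cv2.INTER_CUBIC),cv2.resize(s[110:210,255:413],(400,253),interpolation=cv2.INTER_CUBIC)])
cv2.imwrite('pics/v7.png',out[:,:,::-1])
# other things: colour blobs before/after
for n in ['orange','yellow']:
  print(n,[b[1] for b in blobs(load('scene0')[0],n)[0] if b[1][1]>150][:6],[b[1] for b in blobs(im,n)[0] if b[1][1]>150][:6])
```

```text
20.35 [0.59120608 0.24813847 0.26590447] [ 5.1025958  -2.05001725 -1.95529207] [-0.46020193 -1.26513528 -0.0167487 ] 0.2083281422096675 0.0019259598401102443
r 0.12574846014735658 gate deg 24.436906503930103
orange [[317.7, 201.9], [304.4, 223.7], [421.4, 241.5], [239.2, 259.5], [453.0, 259.1], [430.7, 271.1]] [[304.5, 223.8], [283.4, 230.6], [282.9, 241.5], [421.2, 241.4], [239.0, 259.9], [453.1, 259.2]]
yellow [[277.9, 180.9], [347.7, 188.7], [318.7, 243.1], [465.2, 348.4]] [[278.0, 180.8], [347.7, 188.7], [320.1, 241.8], [465.2, 348.5]]
```

View pics/v7.png

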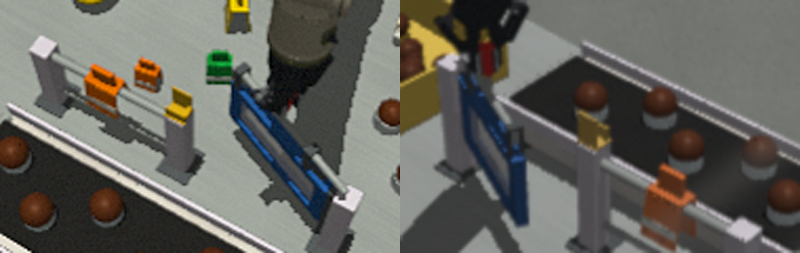

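The gate is about 24.4° open, with the free edge swung out at (240,75) left. The knob is gripped at (487,55) right, and the marker is still on the rail at (102,88) left and (668,205) right. Everything is at rest, so I'm handing in.

```bash
python3 -c "
from workcell import hand_in,get_obs
print(hand_in()); o=get_obs(); print(o['clock'],o['position'],o['grip_width'])"
```

```text
the job is handed in; nothing more can be done
None
the job is handed in; nothing more can be done
```

I hung the large orange marker on the rail about 10 mm from its middle and let go of it. I then gripped the red knob, lifted the bolt about 12 mm, drew it about 50 mm and pulled the gate ajar. I handed in at about 20 s of the 58 s, still gripping the knob.

**Last checks, just before handing in:**
- **Gate:** about 24.4° (0.43 rad) open, worked out from the tool position and the hinge. The arm was at rest and felt about 5.5 N from the spring.
- **Knob:** jaws at about 18 mm, the knob's own diameter.
- **Bolt:** I felt only about 1 to 2 N along the draw, so it was not forced. The 50 mm is the tool's travel; I had no direct reading of the joint.
- **Marker:** upright on the rail in both camera views.
- **Other things:** the bowl, the nearby markers and the packs I compared stayed where they were to within a pixel. I did not measure the reel or spatula again, but the arm was never near them.

No check failed at the end. One attempt to triangulate the rail's height, using the side camera and the wrist camera, came out about 13 to 28 mm too high because the viewing geometry was poor. I went by the other views instead, and contact at the expected height confirmed them.

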